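Tighten an adapter's hex cap in a fixed fork, a face at a time

ROBOT

A 6-joint arm with a two-finger parallel gripper is mounted at the origin on the work surface. World frame = base frame: x ahead of the robot, y to its left, z up, the work surface at z = 0. Lengths are in m, angles in degrees, forces in N, time in s.
With the tool pointing down it reaches from about 0.4 to 0.925 m from the base axis. Payload 3.4 kg.
Tool frame: the origin (TCP) lies on the centre line of the jaws, within the pads' length; the fingertips stand 22 mm ahead of it and the grasp point (between the pads) lies 3 mm ahead of it; z points along the fingers, y is the line along which they close (so a half turn about z gives the same grasp; the last joint's range is limited). The gripper opens to 85 mm and grips with 20 to 120 N. Pads are 22 mm wide; open, the fingers measure 114 mm over their backs; the gripper's body (76 mm by 85 mm) begins 54 mm behind the grasp point. The pads swing forward as they close: fully open they stand 13 mm farther back than shut.
Start: joints at [67.466, 17.578, 86.31, -0, 76.112, -4.211], TCP at [0.181, 0.546, 0.253] pointing down, gripper open.
Joint ranges: [-179.03, 179.03], [-60, 130.46], [8.19, 133.38], [-81.62, 261.62], [5.75, 156.47], [-153.77, 153.77]. Speed limits (degrees/s): [147.25, 147.25, 180, 180, 180, 180].

INTERFACE

Orientations are given as a 3x3 rotation matrix whose columns are the frame's x, y, z axes.
In Python, from plant import bot gives the robot as it stands. The module is installed in compiled form; this text tells all that it offers.
- The arm moves only by the shell command python3 -m crank 'ROWS' [FORCE]. ROWS is JSON, a list of rows, each a list of 7 numbers: the turn, a rotation vector about the tool's x, y, z in rad, then the shift along the tool's x, y, z in mm, then the opening, from 0 (shut) to 1 (fully open). A call has 1 to 8 rows; each row shifts and turns the commanded pose from where the row before left it, along the tool's axes as they then stand; what a row does not reach is not made up. A row lasts 1/10 s, in which the tool goes at most 50 mm and 8.59 degrees, less where a joint would pass 70% of its speed; a pose out of reach is approached as far as the arm can. A call is refused whole if a number of a shift passes 50 or a number of a turn 0.15, either way. A call with a gripper value outside its range is refused whole. The fingers move at their own pace and stop on an object; FORCE is the grip in N (left out, the last holds). Time passes only in rows, so rows that do not move let the fingers close. It gives the time, the measured TCP pose, the force, the opening and the grip force at its end, in the units of the state.
- bot.read_state(): the state, without advancing time (a new reading comes with each control period).
- bot.get_image(name): name is "scene" or "top" or "wrist"; returns the picture (400x640x3 uint8, red, green, blue); there is no depth.
- bot.camera_params(name): a dict with "camera_matrix" (3x3 intrinsics, pixels), "R" (3x3) and "t" (3): a world point X has camera coordinates R X + t; the wrist camera has in their place "hand_eye" (4x4, takes a point from camera to tool coordinates, whose origin is the TCP and whose axes are the flange's). Camera axes: x right, y down, z forward; pixel columns grow to the right and rows downward; lengths in m; the calibration is good to about 2 mm. A picture is of the moment at which its call begins: read the wrist's pose just before it. camera_params takes no time and is no camera call.
- bot.close_job(): hands the job in; it is judged then, once.
The state is a dict: "time_s": time; "joint_positions": joint angles; "joint_velocities": joint speeds; "tau": joint torques, N m; "position": TCP position; "tool_rot": TCP orientation; "ft_force": force on the tool from outside, world axes, zero at the start; "ft_torque": the same for the moment, N m; "grip_width": finger opening in m; "finger_force": force on a finger pad.
Only numpy, scipy, OpenCV 4.12 (cv2) and the standard library are available. Lean on these libraries where they do the work, as an engineer would, in place of code of your own. Each camera call takes 0.05 s, during which the arm holds its last target. There are 200 camera calls.

TASK

The chrome hex cap on the grey plastic spigot adapter in the tray is only finger-tight: using the blue fork bracket on the bench as a fixed spanner, and lifting the adapter out between bites to turn it so that the next faces of the hexagon meet the fork, tighten the cap until it comes up solid. Do not wrench on it once it is tight. Then lay the adapter back down on the mat in the tray and let go of it, leaving the other things where they are.

Things in the scene. Friction and masses are not known exactly. Their poses are not given: they have to be found in the camera images.
- adapter: Grey plastic adapter, 158 mm long with its cap, about 0.35 kg. Origin: on its axis, mid-waist; x along it to the cap, z up as it lies at the start. Waist 40 x 40 mm square (faces square to y, z), 64 mm long: grip here. Each end of the waist has a square collar 58 x 58 x 8 mm on which it lies, axis 29 mm above the mat. Behind: spigot tube 34 mm across, 38 mm long; ahead: 12 mm neck, then the cap.
- cap_mid (a point): Middle of the chrome cap's hexagon, on the adapter's axis 65 mm ahead of its origin; it turns with the cap, x axis as the adapter's. The hexagon is 46 mm across flats (53 mm across corners) and 26 mm long; a low dome closes the outer end.
- cap (a joint): How far the cap is screwed on (rad). Grows as the cap turns clockwise seen from its end; so, cap held still, as the adapter turns right-handed about its own +x axis. At 0 and every further 60 degrees a pair of flats is square to the adapter's y axis. The thread drags with 0.3 N m and stays put; when tight it meets a solid stop, 85 to 115 degrees on from the start.
- fork: Blue steel angle bracket on the bench. Origin: bench level, mid-plate under the slot. Upright plate 100 mm wide (x), 10 mm thick (y), 134 mm high; U slot 48 mm wide, open at the top, floor at 80 mm, flared 6 mm a side over its top 12 mm. Foot 70 mm to -y; the adapter's body goes on the +y side, its axis square to the plate, the hexagon hanging in the slot with two flats upright at the jaws.
- fork_slot (a point): Where the middle of the cap's hexagon sits when it is in the fork: centre of the slot and mid-plate, 110 mm above the bench; axes as the bracket's (y square to the plate, z up).
- drawer_unit: Red drawer unit, its lowest tray run out to the robot and locked. Origin: bench level under the tray's centre, x into the unit. Tray 360 mm (x) by 420 mm (y), ribbed black mat 14 mm above the bench, walls 44 mm, front 48 mm above the bench. The cabinet, 150 mm high, begins 185 mm behind the centre. Small fittings stand in the rear third; the front two thirds hold only the adapter.
- banjo: brass banjo fitting: a 42 mm eye, 22 mm high, with a stub 32 mm long; lies in the tray (bystander)
- pipe_cap: spare round domed chrome pipe cap, 52 mm across, 40 mm high, in the tray (bystander, not the cap to tighten)
- thumb_nut: knurled aluminium thumb nut, 46 mm across, 30 mm high, in the tray (bystander)
- nipple: brass hexagon nipple, 34 mm across flats, 58 mm high, standing in the tray (bystander)
- spanner: steel spanner, 190 mm long, lying on the bench left of the tray (bystander)
- spray_can: spray can, 58 mm across, 170 mm high, standing on the bench to the right (bystander)
- sealant: white sealant bottle, 44 mm across, 110 mm high, standing on the bench to the right (bystander)
Things that resemble listed ones, but are neither listed nor needed, are in the scene too. Leave any brown or green look-alike of the adapter alone. Of the things that look like the fork, the middle-sized one is meant.

How it is judged:
By the outcome, as a careful person would: the job done as asked, in the order asked, and still so for the second after the job is handed in, with the robot touching nothing.
It also fails if it takes over 72 s, if anything falls off the work surface, if the arm or the gripper's body presses on something with over 40 N, if the wrist force passes 120 N, or if a joint passes its speed limit or range.

## Working session

There is one attempt and no reset: what is moved stays moved. The work goes in short steps, Python scripts to look and compute and a shell command to move; the robot and the scene stay as the last step left them, time stands still between calls to the robot, and variables do not carry over. Pictures are saved under pics/ and viewed, at most 10 in all, crops included, and the job is handed in when it is done.

```bash
mkdir -p pics; python3 - <<'E'
from plant import bot
import cv2
for n in("scene","top"):
    cv2.imwrite(f"pics/{n}0.png",bot.get_image(n)[:,:,::-1])
    p=bot.camera_params(n);print(n,p)
print(bot.camera_params("wrist"))
s=bot.read_state();print(s)
E
```

```text
scene {'camera_matrix': array([[433.65788428,   0.        , 316.9010341 ],
       [  0.        , 433.65788428, 196.8257172 ],
       [  0.        ,   0.        ,   1.        ]]), 'R': array([[ 0.57131772,  0.82066774,  0.01002622],
       [ 0.46090967, -0.31071199, -0.83127633],
       [-0.6790864 ,  0.47954408, -0.55576896]]), 't': array([-0.29513862, -0.16735513,  1.74271041])}
top {'camera_matrix': array([[434.76284587,   0.        , 324.85878195],
       [  0.        , 434.76284587, 208.71761911],
       [  0.        ,   0.        ,   1.        ]]), 'R': array([[-0.02359242, -0.99963777,  0.01295096],
       [-0.99546368,  0.0222956 , -0.09249303],
       [ 0.09217077, -0.01507434, -0.9956291 ]]), 't': array([-0.00199132,  0.52729743,  1.32349514])}
{'camera_matrix': array([[320.98986974,   0.        , 323.71825972],
       [  0.        , 320.98986974, 197.81705291],
       [  0.        ,   0.        ,   1.        ]]), 'hand_eye': array([[-3.37850359e-04, -9.61244336e-01, -2.75697683e-01,
         7.00791416e-02],
       [ 9.99999682e-01, -1.25753912e-04, -7.86985273e-04,
       
[... 310 characters left out ...]
.61112102e+01, -4.20993505e+00]), 'joint_velocities': array([-0.07700629, -0.0757504 , -0.22981828, -0.03510182,  0.00412288,
        0.03178201]), 'tau': array([-6.23522574e-04, -4.58532321e+01, -2.52608496e+01, -2.11977158e-04,
        5.65606897e-03, -3.14080614e-05]), 'position': array([0.18056678, 0.54527849, 0.25246345]), 'tool_rot': array([[-9.49293066e-01,  3.14391786e-01, -6.92881837e-04],
       [ 3.14392529e-01,  9.49291487e-01, -1.73482993e-03],
       [ 1.12330550e-04, -1.86469890e-03, -9.99998255e-01]]), 'ft_force': array([-0.25739904, -0.2300019 ,  0.7164593 ]), 'ft_torque': array([-0.02510768,  0.00810034,  0.03397694]), 'finger_force': 0.0, 'grip_width': 0.08550008904423817}
```

View pics/scene0.png

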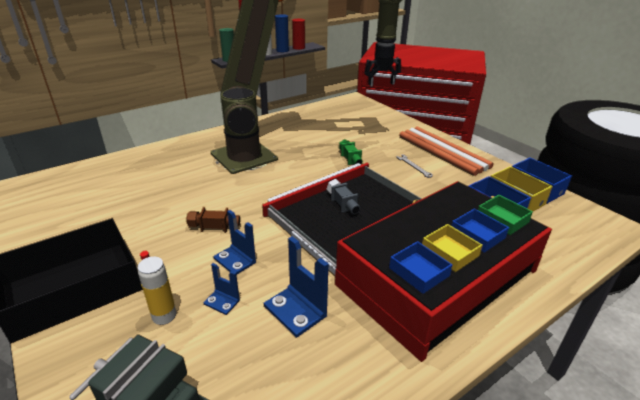

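View pics/top0.png

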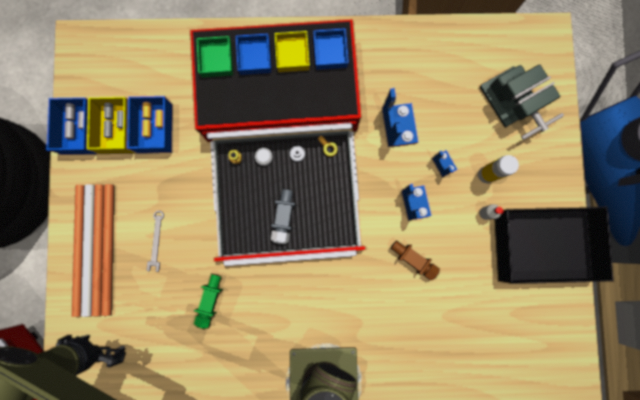

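Scene picture: three blue brackets, with the middle-sized one at scene (238,245) and top (415,200). The grey adapter is at top (283,215), its chrome cap toward the robot at (281,237). Green and brown look-alikes lie outside the tray.

```bash
cat > h.py <<'E'
import numpy as np,cv2
from plant import bot
def cam(n,s=None):
    p=bot.camera_params(n);K=p["camera_matrix"]
    if n!="wrist": R=p["R"].T;return K,R,-R@p["t"]
    s=s or bot.read_state();H=p["hand_eye"];T=s["tool_rot"]
    return K,T@H[:3,:3],T@H[:3,3]+s["position"]
def ray(c,uv):
    K,R,o=c;d=R@np.linalg.inv(K)@np.array([uv[0],uv[1],1.]);return o,d/np.linalg.norm(d)
def onz(c,uv,z):
    o,d=ray(c,uv);return o+d*(z-o[2])/d[2]
def proj(c,X):
    K,R,o=c;q=K@(R.T@(np.array(X)-o));return q[:2]/q[2]
E
python3 - <<'E'
from h import *
c=cam("top")
print("cams",c[2],cam("scene")[2])
for n,uv,z in[("waist",(283,213),.063),("cap",(281,238),.07),("spig",(287,195),.06),("fork",(415,201),0.0),("platetop",(408,190),.134)]:print(n,onz(c,uv,z).round(3))
im=cv2.imread("pics/top0.png");sc=cv2.imread("pics/scene0.png")
a=cv2.resize(im[175:255,235:315],(400,400),interpolation=2);b=cv2.resize(im[160:240,380:460],(400,400),interpolation=2)
d=cv2.resize(sc[190:290,190:290],(400,400)[:2],interpolation=2)
e=cv2.resize(sc[160:240,310:390],(400,400),interpolation=2)
cv2.imwrite("pics/c1.png",cv2.resize(np.vstack([np.hstack([a,b]),np.hstack([e,d])]),(600,600)))
E
```

```text
cams [0.40287089 0.00620381 1.36650741] [ 1.42920445 -0.64549497  0.83238512]
waist [0.513 0.113 0.063]
cap [0.438 0.119 0.07 ]
spig [0.568 0.1   0.06 ]
fork [ 0.548 -0.301  0.   ]
platetop [ 0.565 -0.252  0.134]
```

View pics/c1.png

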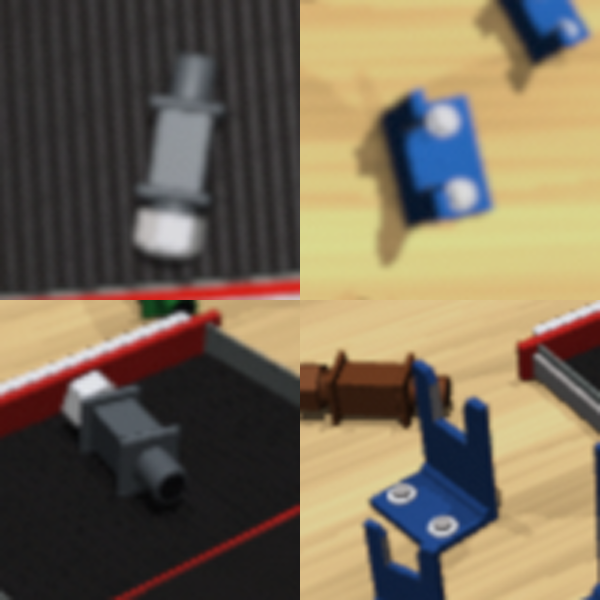

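Crop: the adapter points its cap toward the robot, slightly to +y. The fork's plate is on the +y side, with its foot toward -y. I'll move the wrist camera above the adapter.

```bash
python3 -m crank '[[0,0,0,-39,-29,0,1],[0,0,0,-39,-29,0,1],[0,0,0,-39,-29,0,1],[0,0,0,-39,-29,0,1],[0,0,0,-39,-29,0,1],[0,0,0,-39,-29,0,1],[0,0,0,-39,-29,0,1],[0,0,0,-39,-29,0,1]]'; python3 -m crank '[[0,0,0,-39,-29,10,1],[0,0,0,-39,-29,10,1],[0,0,0,-39,-20,10,1],[0,0,0,0,0,0,1],[0,0,0,0,0,0,1]]'
python3 - <<'E'
from h import *
s=bot.read_state();im=bot.get_image("wrist")[:,:,::-1].copy();cv2.imwrite("pics/w1.png",im)
np.savez("w1.npz",p=s["position"],R=s["tool_rot"])
print(s["position"],s["time_s"],s["joint_positions"])
E
```

```text
time_s: 0.9
position: [0.4045, 0.2257, 0.2532]
tool_rot: [[-0.949, 0.314, -0.0], [0.314, 0.949, -0.0], [0.0, -0.0, -1.0]]
ft_force: [0.8, 1.0, 0.2]
grip_width: 0.0853
finger_force: 0.0
time_s: 1.4
position: [0.4905, 0.1158, 0.2225]
tool_rot: [[-0.948, 0.317, -0.002], [0.317, 0.948, 0.0], [0.002, -0.001, -1.0]]
ft_force: [-0.7, 1.2, -0.7]
grip_width: 0.0854
finger_force: 0.0
[0.49048083 0.11580875 0.22249144] 1.4 [ 8.46408181e+00  1.35585134e+01  9.70736389e+01  2.69479331e-02
  6.94960731e+01 -6.30607919e+01]
```

View pics/w1.png

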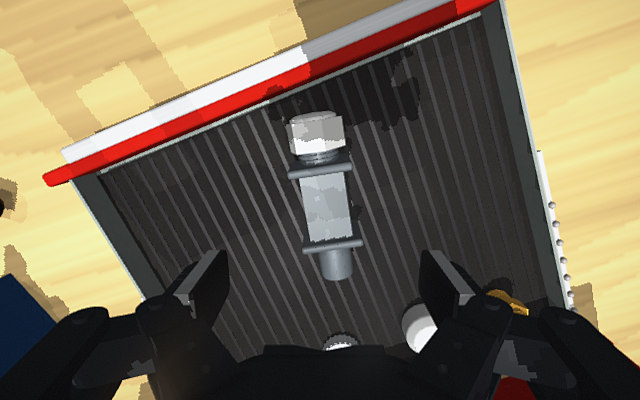

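Wrist picture: cap at (317,135), waist from about (325,175) to (330,240), spigot at (337,263). I'll zoom in for edges.

```bash
python3 - <<'E'
from h import *
im=cv2.imread("pics/w1.png")
a=cv2.resize(im[100:180,270:370],(800,640)[:2],interpolation=cv2.INTER_CUBIC)
b=cv2.resize(im[150:290,270:380],(440,560),interpolation=cv2.INTER_CUBIC)
a=cv2.resize(a,(350,280))
cv2.imwrite("pics/c2.png",np.hstack([cv2.resize(im[105:175,285:350],(520,560),interpolation=cv2.INTER_CUBIC),cv2.resize(im[150:290,280:350],(280,560),interpolation=cv2.INTER_CUBIC)]))
E
```

```text
(no output)
```

View pics/c2.png

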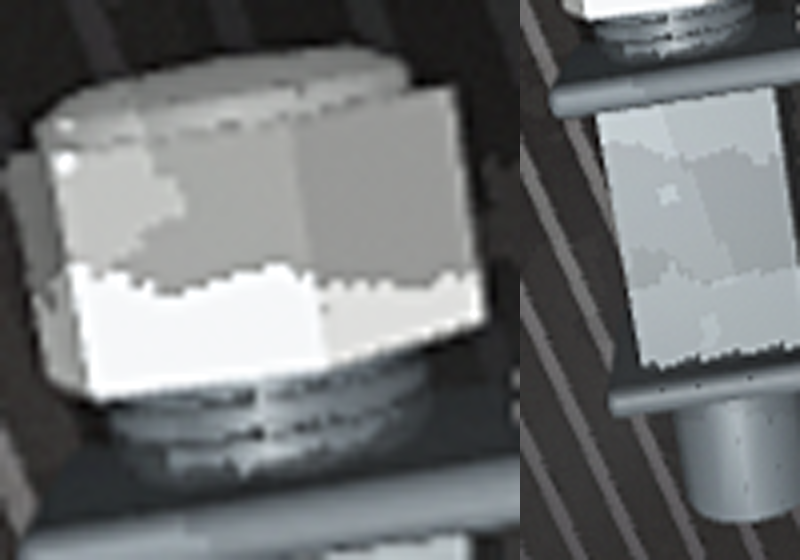

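Zoom: the hex shows corner edges L, M and R, whose rear ends are at image (297,155), (325.6,150.6) and (345.6,145). The left edge of the waist's top face runs from (299,179) to (310,242). Next I compute the axis and the cap phase.

```bash
python3 - <<'E'
from h import *
d=np.load("w1.npz");c=cam("wrist",dict(position=d["p"],tool_rot=d["R"]))
P=[onz(c,q,.063) for q in[(299.3,178.8),(310,242),(343.8,171.8),(352.5,236)]]
print(np.round(P,4))
a=P[0]-P[1];b=P[2]-P[3];print([np.degrees(np.arctan2(v[1],v[0])) for v in(a,b)],np.linalg.norm((P[1]-P[3])), np.linalg.norm(P[0]-P[2]))
u=(P[0]-P[1])/np.linalg.norm(P[0]-P[1])+(b/np.linalg.norm(b));u[2]=0;u/=np.linalg.norm(u)
yw=np.array([-u[1],u[0],0]);print("yaw",np.degrees(np.arctan2(u[1],u[0])))
O=np.mean(P,0);lat=O@yw;rear=(P[1]@u)
O=u*(rear+.032)+yw*lat;O[2]=.043;print("origin",O)
def onp(q,x):
    o,dd=ray(c,q);t=(x-(o-O)@u)/(dd@u);r=o+t*dd-O;return r@yw*1e3,r[2]*1e3
for x,qs in((.052,[(95,400),(325,365),(485,320),(45,370)]),(.078,[(50,145),(297,145),(452,88)])):
    for q in qs:
        y,z=onp((285+q[0]/8,105+q[1]/8),x);print(x,round(y,1),round(z,1),"r",round(np.hypot(y,z),1),"ang from +y",round(np.degrees(np.arctan2(z,y)),1))
E
```

```text
[[0.4759 0.0971 0.063 ]
 [0.5365 0.0862 0.063 ]
 [0.4824 0.1366 0.063 ]
 [0.5434 0.1259 0.063 ]]
[np.float64(169.73516483549417), np.float64(170.05258382481728)] 0.0403734409747999 0.04003430310504415
yaw 169.8938743301557
origin [0.50851886 0.11165053 0.043     ]
0.052 17.6 29.1 r 34.0 ang from +y 58.9
0.052 -6.9 28.3 r 29.2 ang from +y 103.7
0.052 -25.1 10.3 r 27.1 ang from +y 157.6
0.052 26.3 -4.0 r 26.6 ang from +y -8.6
0.078 19.5 12.9 r 23.3 ang from +y 33.4
0.078 -8.2 96.2 r 96.6 ang from +y 94.9
0.078 -24.0 25.0 r 34.7 ang from +y 133.8
```

```bash
python3 - <<'E'
from h import *
d=np.load("w1.npz");c=cam("wrist",dict(position=d["p"],tool_rot=d["R"]))
O=np.array([.5085,.1117,.043]);t=np.radians(169.9);u=np.array([np.cos(t),np.sin(t),0]);yw=np.array([-u[1],u[0],0])
for q in[(95,400),(325,365),(485,320),(50,145),(297,145),(452,88)]:
    o,dd=ray(c,(285+q[0]/8,105+q[1]/8));o2=np.array([(o-O)@yw,o[2]-.043]);d2=np.array([dd@yw,dd[2]]);d2/=np.linalg.norm(d2)
    k=o2@d2;m=o2-k*d2;h=np.sqrt(max(.02656**2-m@m,0));p=m-h*d2;print(np.degrees(np.arctan2(p[1],p[0])).round(1),np.linalg.norm(m).round(4),end="; ")
E
python3 -m crank '[[0,0,0,-22,-44,-5,1],[0,0,0,-22,-44,-5,1],[0,0,0,-22,-44,-5,1],[0,0,0,-22,-44,-5,1],[0,0,0,-22,-44,-5,1],[0,0,0,-22,-44,-5,1],[0,0,0,-22,-44,-5,1],[0,0,0,-22,-44,-5,1]]'|head -2;  python3 -m crank '[[0,0,0.15,0,0,0,1],[0,0,0.15,0,0,0,1],[0,0,0.15,0,0,0,1],[0,0,0.15,0,0,0,1],[0,0,0.15,0,0,0,1],[0,0,0.15,0,0,0,1],[0,0,0.15,0,0,0,1],[0,0,0.15,0,0,0,1]]'; python3 -m crank '[[0,0,0.15,0,0,0,1],[0,0,0,0,0,0,1],[0,0,0,0,0,0,1]]'|tail -1
python3 - <<'E'
from h import *
s=bot.read_state();im=bot.get_image("wrist")[:,:,::-1].copy();cv2.imwrite("pics/w2.png",im)
np.savez("w2.npz",p=s["position"],R=s["tool_rot"])
print(s["position"],s["time_s"],s["joint_positions"].round(1),s["tool_rot"].round(3))
E
```

```text
45.1 0.0206; 104.9 0.0065; 161.2 0.0255; 44.6 0.0208; 105.9 0.0069; 158.6 0.0252; time_s: 2.25
position: [0.5472, -0.2723, 0.2641]
time_s: 3.05
position: [0.5471, -0.2703, 0.2637]
tool_rot: [[-0.048, 0.999, -0.0], [0.999, 0.048, 0.001], [0.001, -0.0, -1.0]]
ft_force: [-0.2, -0.3, 0.1]
grip_width: 0.0854
finger_force: 0.0
finger_force: 0.0
[ 0.54713359 -0.27118095  0.26358864] 3.35 [-30.3  20.   81.    0.   79.  -25. ] [[ 0.093  0.996 -0.   ]
 [ 0.996 -0.093  0.   ]
 [ 0.    -0.    -1.   ]]
```

View pics/w2.png

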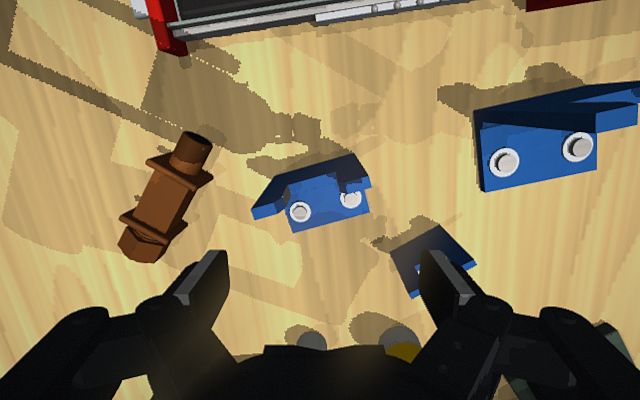

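Wrist picture: the middle fork is at (310,190), with the small one at (435,255) and the large one at upper right. I'll zoom on the middle one.

```bash
python3 - <<'E'
from h import *
im=cv2.imread("pics/w2.png")
cv2.imwrite("pics/c3.png",cv2.resize(cv2.convertScaleAbs(im[145:240,243:378],alpha=1.6,beta=25),(800,563),interpolation=cv2.INTER_CUBIC))
E
```

```text
(no output)
```

View pics/c3.png

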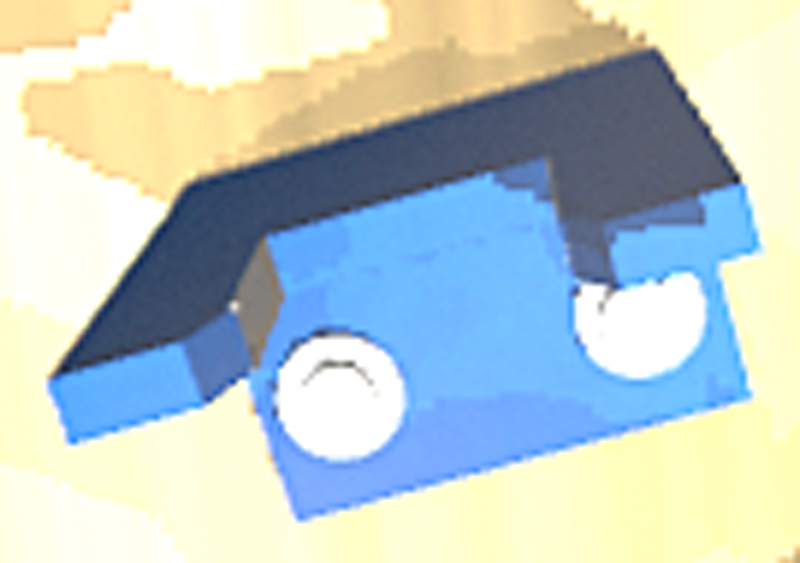

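Zoom: the plate's top corners in the crop are (50,378), (70,443), (740,182) and (760,250). The base corners on the +y face are (190,185) and (655,48).

```bash
python3 - <<'E'
from h import *
d=np.load("w2.npz");c=cam("wrist",dict(position=d["p"],tool_rot=d["R"]))
f=lambda q,z:onz(c,(243+q[0]/5.926-.4,145+q[1]/5.926-.4),z)
T=[f(q,.134) for q in[(50,378),(70,443),(740,182),(760,250)]];B=[f(q,0) for q in[(190,185),(655,48)]]
print(np.round(T,4),np.round(B,4))
for a,b in((T[0],T[2]),(T[1],T[3]),(B[0],B[1])):v=b-a;print(np.linalg.norm(v).round(4),np.degrees(np.arctan2(v[1],v[0])).round(1))
v=T[2]-T[0]+T[3]-T[1];v/=np.linalg.norm(v);n=np.array([-v[1],v[0],0])
print("centre top",np.mean(T,0),"centre base",(B[0]+B[1])/2-.005*n, "thick",(T[0]-T[1])@n)
# slot floor front corners z=.08
F=[f(q,.08) for q in[(268,238),(548,158)]];print(np.round(F,4),np.linalg.norm(F[1]-F[0]),(F[0]+F[1])/2-.005*n)
E
```

```text
[[ 0.4868 -0.2765  0.134 ]
 [ 0.488  -0.2862  0.134 ]
 [ 0.583  -0.2579  0.134 ]
 [ 0.5851 -0.2675  0.134 ]] [[ 0.4862 -0.2781  0.    ]
 [ 0.5834 -0.2589  0.    ]]
0.098 10.9
0.0989 10.9
0.0991 11.2
centre top [ 0.5357314  -0.27204925  0.134     ] centre base [ 0.53572181 -0.27338122  0.        ] thick 0.009734624138796598
[[ 0.5117 -0.2722  0.08  ]
 [ 0.5586 -0.2632  0.08  ]] 0.047726608938274136 [ 0.53611521 -0.27257563  0.08      ]
```

```bash
python3 -m crank '[[0,0,0,47.2,-9.2,5,1],[0,0,0,47.2,-9.2,5,1],[0,0,0,47.2,-9.2,5,1],[0,0,0,47.2,-9.2,5,1],[0,0,0,47.2,-9.2,5,1],[0,0,0,47.2,-9.2,5,1],[0,0,0,47.2,-9.2,5,1],[0,0,0,47.2,-9.2,5,1]]'|head -2;  python3 -m crank '[[0,0,0.15,0,0,0,1],[0,0,0.15,0,0,0,1],[0,0,0.15,0,0,0,1],[0,0,0.15,0,0,0,1],[0,0,0.15,0,0,0,1],[0,0,0.15,0,0,0,1],[0,0,0.15,0,0,0,1],[0,0,0.15,0,0,0,1]]'|head -2; python3 -m crank '[[0,0,0.15,0,0,0,1],[0,0,0.15,0,0,0,1],[0,0,0.15,0,0,0,1],[0,0,0,0,0,0,1],[0,0,0,0,0,0,1]]'
cat >> h.py <<'E'
def go(P,yaw,s=None):
    "tool-axis delta to world target; remaining turn about tool axes, tool z down + roll handled by R target"
    s=s or bot.read_state();R=s["tool_rot"];dl=R.T@(np.array(P)-s["position"])*1e3
    y=np.radians(yaw);x=np.array([np.cos(y),np.sin(y),0]);z=np.array([0,0,-1.]);Rt=np.c_[x,np.cross(z,x),z]
    print("shift",dl.round(1),"turn",cv2.Rodrigues(R.T@Rt)[0].ravel().round(3),"t",s["time_s"])
E
python3 -c "
from h import *
go((.5085,.1117,.043),-10.1);print(bot.read_state()['joint_positions'].round(1))"
```

```text
time_s: 4.2
position: [0.5105, 0.1124, 0.2234]
time_s: 5.0
position: [0.5109, 0.1106, 0.2235]
time_s: 5.5
position: [0.5109, 0.1104, 0.2234]
tool_rot: [[0.985, -0.172, 0.0], [-0.172, -0.985, 0.0], [0.0, -0.0, -1.0]]
ft_force: [-0.5, 1.0, -0.3]
grip_width: 0.0854
finger_force: 0.0
shift [ -2.6  -0.8 180.4] turn [-0.    -0.     0.003] t 5.5
[  7.6  14.9  95.    0.   70.1 107.5]
```

```bash
python3 -m crank '[[0,0,0.003,-2.6,-0.8,45,1],[0,0,0,0,0,45,1],[0,0,0,0,0,45,1],[0,0,0,0,0,30,1],[0,0,0,0,0,15,1],[0,0,0,0,0,0,1],[0,0,0,0,0,0,1]]' 100;  python3 -m crank '[[0,0,0,0,0,0,0],[0,0,0,0,0,0,0],[0,0,0,0,0,0,0],[0,0,0,0,0,0,0],[0,0,0,0,0,0,0],[0,0,0,0,0,0,0],[0,0,0,0,0,0,0],[0,0,0,0,0,0,0]]' 100
```

```text
time_s: 6.2
position: [0.509, 0.1116, 0.0434]
tool_rot: [[0.984, -0.178, -0.0], [-0.178, -0.984, 0.0], [-0.0, 0.0, -1.0]]
ft_force: [0.2, 0.0, -0.4]
grip_width: 0.0856
finger_force: 0.0
time_s: 7.0
position: [0.5096, 0.1117, 0.0447]
tool_rot: [[0.984, -0.18, 0.003], [-0.18, -0.984, 0.0], [0.003, -0.001, -1.0]]
ft_force: [-0.4, 0.1, 6.2]
grip_width: 0.0388
finger_force: 100.7
```

```bash
python3 -m crank '[[0,0,0,0,0,-10,0],[0,0,0,0,0,-30,0],[0,0,0,0,0,-45,0],[0,0,0,0,0,-45,0],[0,0,0,0,0,-45,0],[0,0,0,0,0,0,0]]'|tail -4; python3 -m crank '[[0,0,-0.15,0,0,0,0],[0,0,-0.15,0,0,0,0],[0,0,-0.15,0,0,0,0],[0,0,-0.15,0,0,0,0],[0,0,-0.15,0,0,0,0],[0,0,-0.15,0,0,0,0],[0,0,-0.15,0,0,0,0],[0,0,-0.15,0,0,0,0]]'|head -2; python3 -m crank '[[0,0,-0.15,0,0,0,0],[0,0,-0.15,0,0,0,0],[0,0,-0.15,0,0,0,0],[0,0,-0.15,0,0,0,0],[0,0,-0.143,0,0,0,0],[0,0,0,0,0,0,0],[0,0,0,0,0,0,0]]'
python3 -c "
from h import *
go((.5236,-.2087,.22),101);print(bot.read_state()['joint_positions'].round(1),bot.read_state()['ft_torque'])"
```

```text
tool_rot: [[0.984, -0.18, 0.014], [-0.18, -0.984, 0.002], [0.013, -0.004, -1.0]]
ft_force: [2.6, -0.1, -2.8]
grip_width: 0.0389
finger_force: 101.3
time_s: 8.4
position: [0.5072, 0.1113, 0.2171]
time_s: 9.1
position: [0.5077, 0.1114, 0.2175]
tool_rot: [[-0.187, 0.982, -0.002], [0.982, 0.187, -0.0], [0.0, -0.002, -1.0]]
ft_force: [-0.3, -0.2, -3.4]
grip_width: 0.0392
finger_force: 100.7
shift [-317.4  -44.1   -2.4] turn [-0.002 -0.    -0.004] t 9.1
[ 7.7 15.1 95.7  0.  69.4 -3. ] [ 0.0995075  -0.02581872 -0.04700587]
```

```bash
python3 -m crank '[[0,0,0,-45.3,-6.3,0,0],[0,0,0,-45.3,-6.3,0,0],[0,0,0,-45.3,-6.3,0,0],[0,0,0,-45.3,-6.3,0,0],[0,0,0,-45.3,-6.3,0,0],[0,0,0,-45.3,-6.3,0,0],[0,0,0,-45.3,-6.3,0,0]]'|head -2; python3 -m crank '[[0.131,0,0,0,0,0,0],[0.131,0,0,0,0,0,0],[0,0,0,0,0,0,0],[0,0,0,0,0,0,0],[0,0,0,0,0,0,0]]'
python3 - <<'E'
from h import *
go((.5236,-.2087,.175),101)
s=bot.read_state();w=bot.get_image("wrist")[:,:,::-1];sc=bot.get_image("scene")[:,:,::-1]
q=proj(cam("scene"),[.536,-.2725,.22]).astype(int);print(q)
cv2.imwrite("pics/v1.png",np.hstack([cv2.resize(sc[q[1]-40:q[1]+40,q[0]-40:q[0]+40],(400,400),interpolation=2),cv2.resize(w[150:350,220:420],(400,400))]))
np.savez("w3.npz",p=s["position"],R=s["tool_rot"])
E
```

```text
time_s: 9.8
position: [0.525, -0.2099, 0.218]
time_s: 10.3
position: [0.5247, -0.2076, 0.2182]
tool_rot: [[-0.19, 0.949, -0.254], [0.982, 0.183, -0.049], [0.0, -0.258, -0.966]]
ft_force: [-0.1, -0.3, -2.7]
grip_width: 0.0387
finger_force: 102.0
shift [-0.9  9.9 42.1] turn [-0.261 -0.001 -0.001] t 10.3
[235 189]
```

View pics/v1.png

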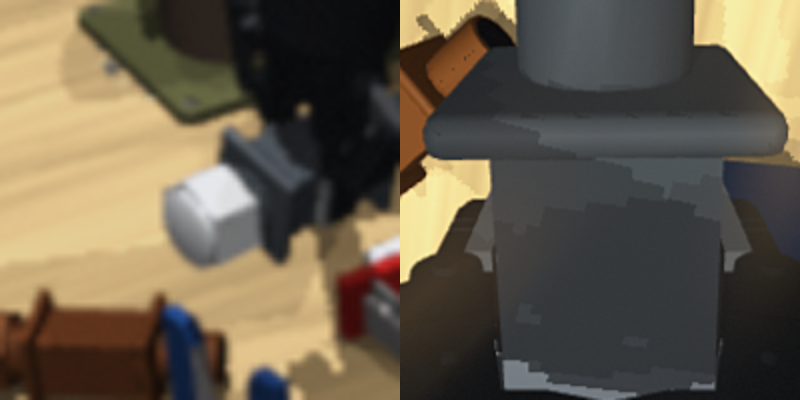

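```bash
python3 - <<'E'
from h import *
H=bot.camera_params("wrist");K=H["camera_matrix"];H=H["hand_eye"]
for q in[(235,229),(411,229),(270,280),(378,280)]:
    d=H[:3,:3]@np.linalg.inv(K)@np.array([*q,1.]);o=H[:3,3]
    z=-.029 if q[1]==229 else -.020
    print((1e3*(o+d*(z-o[2])/d[2])).round(1))
E
```

```text
[ 33.8 -27.1 -29. ]
[ 33.8  26.3 -29. ]
[ 11.2 -19.  -20. ]
[ 11.1  18.8 -20. ]
```

```bash
python3 - <<'E'
from h import *
w=bot.get_image("wrist")[:,:,::-1].copy();cv2.imwrite("pics/w3.png",w)
g=cv2.GaussianBlur(cv2.cvtColor(w,6),(0,0),.8).astype(float)
for r in range(215,350,8):
    L=np.abs(np.diff(g[r,255:285]));R=np.abs(np.diff(g[r,365:395]))
    print(r,255.5+L.argmax(),365.5+R.argmax(),L.max().round(),R.max().round(),end=" | ")
print()
for cc in(300,323,350):
    d=np.abs(np.diff(g[150:360,cc]));i=np.argsort(-d)[:8];print(cc,sorted((i+150.5).tolist()))
big=cv2.resize(cv2.convertScaleAbs(w[160:360,220:430],alpha=1.7,beta=20),(630,600),interpolation=2);cv2.imwrite("pics/v2.png",big)
E
```

```text
215 283.5 365.5 10.0 1.0 | 223 257.5 376.5 1.0 1.0 | 231 264.5 381.5 58.0 17.0 | 239 264.5 380.5 65.0 14.0 | 247 263.5 383.5 53.0 12.0 | 255 259.5 387.5 15.0 16.0 | 263 256.5 390.5 16.0 14.0 | 271 266.5 393.5 7.0 13.0 | 279 265.5 381.5 23.0 28.0 | 287 267.5 378.5 7.0 9.0 | 295 268.5 378.5 9.0 12.0 | 303 269.5 378.5 8.0 11.0 | 311 269.5 378.5 12.0 10.0 | 319 270.5 377.5 11.0 12.0 | 327 267.5 379.5 30.0 8.0 | 335 271.5 378.5 35.0 10.0 | 343 271.5 377.5 39.0 33.0 | 
300 [193.5, 340.5, 341.5, 342.5, 344.5, 345.5, 346.5, 347.5]
323 [195.5, 343.5, 344.5, 345.5, 348.5, 349.5, 350.5, 351.5]
350 [207.5, 208.5, 228.5, 229.5, 241.5, 344.5, 345.5, 346.5]
```

View pics/v2.png

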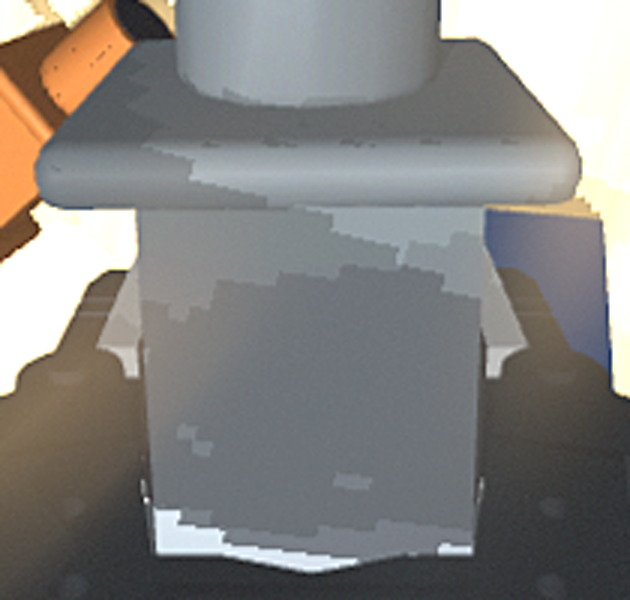

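The adapter sits square in the hand, with its axis about 2 mm ahead of the TCP. The grip is good, so I'll do the approach numbers.

```bash
cat >> h.py <<'E'
def tgt(z,rho,off=(0,0)):
    "to slot, cap centre height z, adapter roll rho deg; off = extra along fork x,y in m"
    s=bot.read_state();R=s["tool_rot"];y=np.radians(101)
    x=np.array([np.cos(y),np.sin(y),0]);zt=np.array([0,0,-1.])
    Rt=np.c_[x,np.cross(zt,x),zt]@cv2.Rodrigues(np.array([-np.radians(rho),0,0]))[0]
    fx=np.array([np.cos(y-np.pi/2),np.sin(y-np.pi/2),0])
    P=np.array([.536,-.2725,z])+.065*x-.002*Rt[:,2]+off[0]*fx+off[1]*x
    cur=np.degrees(np.arctan2(R[2,1],-R[2,2]))
    print("shift",(R.T@(P-s["position"])*1e3).round(1),"turn",cv2.Rodrigues(R.T@Rt)[0].ravel().round(3),"rho",cur.round(1),"t",s["time_s"],"F",(Rt.T@s["ft_force"]).round(1),"Tq tool",(R.T@s["ft_torque"]).round(2), s["position"].round(4))
E
python3 -c "
from h import *
tgt(.16,-15);tgt(.11,-15)"
```

```text
shift [-0.6 14.  55.3] turn [ 0.001  0.    -0.001] rho -14.9 t 10.45 F [-0.2  0.9  2.5] Tq tool [-0.22  0.06 -0.04] [ 0.5247 -0.2079  0.219 ]
shift [ -0.6  26.9 103.7] turn [ 0.001  0.    -0.001] rho -14.9 t 10.45 F [-0.2  0.9  2.5] Tq tool [-0.22  0.06 -0.04] [ 0.5247 -0.2079  0.219 ]
```

```bash
python3 -m crank '[[0,0,0,-0.6,7,27.6,0],[0,0,0,0,7,27.7,0],[0,0,0,0,0,0,0],[0,0,0,0,0,0,0]]' | head -2
python3 -c "
from h import *
tgt(.16,-15)"
python3 -m crank '[[0,0,0,0,2.6,9.7,0],[0,0,0,0,2.6,9.7,0],[0,0,0,0,0,0,0]]'
python3 -c "
from h import *
tgt(.14,-15)"
```

```text
time_s: 10.85
position: [0.5243, -0.2088, 0.1618]
shift [ 0.3 -0.2 -0.1] turn [-0.001 -0.001 -0.001] rho -15.0 t 10.85 F [-0.1  1.1  3.3] Tq tool [-0.26  0.   -0.05] [ 0.5243 -0.2088  0.1618]
time_s: 11.15
position: [0.5243, -0.2087, 0.1403]
tool_rot: [[-0.19, 0.948, -0.256], [0.982, 0.183, -0.049], [0.001, -0.26, -0.966]]
ft_force: [-0.1, -0.2, -2.4]
grip_width: 0.0389
finger_force: 101.8
shift [ 0.1 -0.6 -1.5] turn [-0.001 -0.001 -0.001] rho -15.1 t 11.15 F [-0.2  0.4  2.4] Tq tool [-0.2   0.1  -0.06] [ 0.5243 -0.2087  0.1403]
```

```bash

python3 -m crank '[[0,0,0,0,2,7.5,0],[0,0,0,0,1.9,7,0],[0,0,0,0,0,0,0]]'|grep -E "time|pos|force"
python3 -m crank '[[0,0,0,0,1.3,5,0],[0,0,0,0,0,0,0]]'|grep -E "time|pos|force"
python3 -c "
from h import *
tgt(.11,-15)"
```

```text
time_s: 11.45
position: [0.5239, -0.2088, 0.125]
ft_force: [-2.9, -1.2, -4.6]
finger_force: 101.8
time_s: 11.65
position: [0.524, -0.209, 0.1202]
ft_force: [-3.4, -1.8, -5.6]
finger_force: 101.9
shift [0.3 2.4 8. ] turn [-0.002 -0.001 -0.001] rho -15.1 t 11.65 F [-1.1 -2.1  6.4] Tq tool [0.39 0.08 0.29] [ 0.524  -0.209   0.1202]
```

```bash

python3 -m crank '[[0,0,0,0,1.2,4,0],[0,0,0,0,1.2,4,0],[0,0,0,0,0,0,0]]'|grep -E "time|pos|force"
python3 -c "
from h import *
tgt(.11,-15)"
python3 -m crank '[[-0.05,0,0,0,0,0,0],[-0.05,0,0,0,0,0,0],[-0.05,0,0,0,0,0,0],[0,0,0,0,0,0,0]]'|grep -E "time|pos|force"
python3 -c "
from h import *
tgt(.11,-6.4)"
```

```text
time_s: 11.95
position: [0.5241, -0.209, 0.1123]
ft_force: [-4.2, -2.2, -2.2]
finger_force: 102.0
shift [0.4 0.2 0.3] turn [-0.002 -0.001 -0.001] rho -15.1 t 11.95 F [-1.3 -3.8  3.3] Tq tool [0.6  0.02 0.36] [ 0.5241 -0.209   0.1123]
time_s: 12.35
position: [0.5233, -0.2088, 0.1121]
ft_force: [-3.7, -1.5, -8.4]
finger_force: 102.1
shift [0.  0.5 0. ] turn [-0.002 -0.002 -0.002] rho -6.5 t 12.35 F [-0.7 -3.   8.8] Tq tool [0.55 0.34 0.21] [ 0.5233 -0.2088  0.1121]
```

```bash

python3 -m crank '[[-0.07,0,0,0,0.1,0,0],[-0.07,0,0,0,-0.1,0,0],[-0.07,0,0,0,-0.1,0,0],[-0.07,0,0,0,-0.1,0,0],[0,0,0,0,0,0,0]]'|grep -E "time|pos|force"
python3 -c "
from h import *
tgt(.11,9.5)"
python3 -m crank '[[-0.07,0,0,0,-0.1,0,0],[-0.07,0,0,0,-0.1,0,0],[-0.07,0,0,0,-0.1,0,0],[-0.07,0,0,0,-0.1,0,0],[0,0,0,0,0,0,0]]'|grep -E "time|pos|force"
python3 -c "
from h import *
tgt(.11,25.6)"
```

```text
time_s: 12.85
position: [0.5227, -0.2082, 0.1119]
ft_force: [-4.2, 0.5, -5.9]
finger_force: 103.6
shift [-0.7  0.4  0. ] turn [-0.    -0.003 -0.003] rho 9.5 t 12.85 F [ 1.3 -4.9  5.1] Tq tool [1.04 0.55 0.2 ] [ 0.5227 -0.2082  0.1119]
time_s: 13.35
position: [0.5224, -0.2075, 0.1113]
ft_force: [-10.0, 2.4, -1.5]
finger_force: 104.7
shift [-1.4  0.3 -0.4] turn [-0.001 -0.004 -0.003] rho 25.5 t 13.35 F [ 4.3 -9.1 -2.7] Tq tool [1.74 0.44 0.37] [ 0.5224 -0.2075  0.1113]
```

```bash

python3 -m crank '[[0,0,0,0,-0.9,-0.4,0],[0,0,0,0,0,0,0],[0,0,0,0,0,0,0]]'|grep -E "time|pos|force|width"
python3 -c "
from h import *
tgt(.11,25.6)
w=bot.get_image('wrist')[:,:,::-1]
g=cv2.GaussianBlur(cv2.cvtColor(w,6),(0,0),.8).astype(float)
for r in (231,239,303,311,335,343):
    L=np.abs(np.diff(g[r,255:285]));R=np.abs(np.diff(g[r,365:395]))
    print(r,255.5+L.argmax(),365.5+R.argmax(),end=' | ')
"
```

```text
time_s: 13.65
position: [0.5223, -0.2074, 0.1113]
ft_force: [-10.5, 0.6, -3.4]
grip_width: 0.039
finger_force: 104.4
shift [-1.5  0.4 -0.3] turn [-0.003 -0.004 -0.   ] rho 25.4 t 13.65 F [  2.5 -10.6  -1.3] Tq tool [1.88 0.12 0.47] [ 0.5223 -0.2074  0.1113]
231 263.5 380.5 | 239 264.5 380.5 | 303 268.5 365.5 | 311 269.5 377.5 | 335 270.5 376.5 | 343 271.5 376.5 |
```

```bash

python3 -m crank '[[-0.07,0,0,0,-0.1,0,0],[-0.07,0,0,0,-0.1,0,0],[0,0,0,0,0,0,0]]'|grep -E "time|force|width"
python3 -c "
from h import *
tgt(.11,33.5)"
python3 -m crank '[[-0.07,0,0,0,-0.1,0,0],[-0.07,0,0,0,-0.1,0,0],[-0.07,0,0,0,-0.1,0,0],[0,0,0,0,0,0,0]]'|grep -E "time|force|width"
python3 -c "
from h import *
tgt(.11,45);print(bot.read_state()['joint_positions'].round(1))"
```

```text
time_s: 14.0
ft_force: [-9.3, 3.7, -1.5]
grip_width: 0.0388
finger_force: 104.8
shift [-1.6  0.4 -0.5] turn [ 0.    -0.004 -0.003] rho 33.5 t 14.0 F [ 5.4 -7.8 -3.4] Tq tool [1.54 0.56 0.41] [ 0.5222 -0.2074  0.1111]
time_s: 14.4
ft_force: [-9.1, 4.4, -2.0]
grip_width: 0.0393
finger_force: 104.8
shift [-1.4  0.9 -1. ] turn [ 0.005 -0.004 -0.003] rho 45.3 t 14.4 F [ 6.1 -7.1 -4.3] Tq tool [1.55 0.69 0.34] [ 0.522  -0.2076  0.1101]
[ -49.    25.6  126.7   88.5   38.1 -138.7]
```

```bash

python3 -m crank '[[0,0,0,0,7,-7,0],[0,0,0,0,7,-7,0],[0,0,0,0,14,-14,0],[0,0,0,0,14,-14,0],[0,0,0,0,0,0,0]]'
python3 -c "
from h import *
tgt(.17,45);print(bot.read_state()['joint_positions'].round(1))"
```

```text
time_s: 14.9
position: [0.526, -0.2113, 0.175]
tool_rot: [[-0.193, 0.685, 0.703], [0.981, 0.139, 0.133], [-0.007, 0.715, -0.699]]
ft_force: [-0.4, -0.4, -2.8]
grip_width: 0.0388
finger_force: 104.5
shift [ 3.1 -4.9  0.2] turn [0.011 0.004 0.006] rho 45.6 t 14.9 F [-0.3 -2.4  1.7] Tq tool [0.7  0.03 0.  ] [ 0.526  -0.2113  0.175 ]
[ -48.9   17.5  122.5   74.4   39.8 -120.6]
```

```bash

python3 -m crank '[[0,0,0,0,0,0,0],[0,0,0,0,0,0,0],[0,0,0,0,0,0,0]]'|head -2
cat > ft.py <<'E'
from h import *
s=bot.read_state();R=s["tool_rot"];f=R.T@s["ft_force"];t=R.T@s["ft_torque"];print("F tool",f.round(2),"T tool",t.round(2),"J",s["joint_positions"].round(1),"grip",s["grip_width"].round(4))
E
python3 ft.py; python3 -m crank '[[0,0,0,0,0,0,0]]'|head -1; python3 ft.py
```

```text
time_s: 15.2
position: [0.5227, -0.2088, 0.1705]
time_s: 15.3Traceback (most recent call last):
  File "ft.py", line 2, in <module>
    s=bot.read_state();R=s["tool_rot"];f=R.T@s["ft_force"];t=R.T@s["ft_torque"];print("F tool",f.round(2),"T tool",t.round(2),"J",s["joint_positions"].round(1),"grip",s["grip_width"].round(4))
                                                                                                                                                                       ^^^^^^^^^^^^^^^^^^^^^
AttributeError: 'float' object has no attribute 'round'
Traceback (most recent call last):
  File "ft.py", line 2, in <module>
    s=bot.read_state();R=s["tool_rot"];f=R.T@s["ft_force"];t=R.T@s["ft_torque"];print("F tool",f.round(2),"T tool",t.round(2),"J",s["joint_positions"].round(1),"grip",s["grip_width"].round(4))
                                                                                                                                                                       ^^^^^^^^^^^^^^^^^^^^^
AttributeError: 'float' object has no attribute 'round'
```

```bash
sed -i 's/.round(4))$/)/;s/s\["grip_width"\]$/s["grip_width"])/' ft.py; python3 ft.py; python3 -c "
from h import *
tgt(.17,45)"; python3 -m crank '[[0,0,0,0,0,0,0]]'|head -1; python3 ft.py
```

```text
F tool [ 0.58 -2.44  1.57] T tool [0.68 0.07 0.05] J [ -49.    17.8  122.9   74.5   39.8 -120.8] grip 0.038859042698202
shift [-0.1  0.3 -0.9] turn [ 0.006 -0.002 -0.002] rho 45.3 t 15.3 F [ 0.6 -2.4  1.6] Tq tool [0.68 0.07 0.05] [ 0.5226 -0.2088  0.1706]
time_s: 15.4
F tool [-0.69 -2.21  2.21] T tool [ 0.72  0.06 -0.01] J [ -49.    17.8  122.9   74.5   39.8 -120.8] grip 0.03930978608448455
```

```bash
cat > ft.py <<'E'
from h import *
s=bot.read_state();R=s["tool_rot"];f=R.T@s["ft_force"];t=R.T@s["ft_torque"];a=np.arctan2(R[2,1],-R[2,2])
print("F",f.round(1),"T",t.round(2),"rho",np.degrees(a).round(1),"AXIS TORQUE",round(t[0]+.12*f[1]-.6*np.sin(a),2),"J",s["joint_positions"].round(0))
E
python3 -m crank '[[0.14,0,0,0,0,0,0],[0.14,0,0,0,0,0,0],[0.14,0,0,0,0,0,0],[0.14,0,0,0,0,0,0],[0.14,0,0,0,0,0,0],[0.14,0,0,0,0,0,0],[0.14,0,0,0,0,0,0],[0.14,0,0,0,0,0,0]]'|head -2
python3 -m crank '[[0,0,0,0,0,0,0],[0,0,0,0,0,0,0]]'|head -1
python3 ft.py; python3 -c "
from h import *
tgt(.17,-19);tgt(.11,-19)"
```

```text
time_s: 16.2
position: [0.5229, -0.1975, 0.1683]
time_s: 16.4
F [-0.8  0.4  3.4] T [-0.08  0.05  0.01] rho -6.0 AXIS TORQUE 0.02 J [-24.  24.  91.  -2.  72. -36.]
shift [-11.8  -2.   -5.9] turn [ 0.226 -0.028  0.035] rho -6.0 t 16.4 F [-0.7  1.1  3.3] Tq tool [-0.08  0.05  0.01] [ 0.523  -0.1966  0.1663]
shift [-13.9   4.3  53.8] turn [ 0.226 -0.028  0.035] rho -6.0 t 16.4 F [-0.7  1.1  3.3] Tq tool [-0.08  0.05  0.01] [ 0.523  -0.1966  0.1663]
```

```bash

python3 -m crank '[[0.113,-0.014,0.017,-5.9,-1,-3,0],[0.113,-0.014,0.018,-5.9,-1,-2.9,0],[0,0,0,0,0,0,0],[0,0,0,0,0,0,0]]'|head -1
python3 -c "
from h import *
tgt(.14,-19)"
```

```text
time_s: 16.8
shift [ 0.3 11.  28.6] turn [ 0.001 -0.001 -0.001] rho -19.0 t 16.8 F [0.2 0.6 2.7] Tq tool [-0.26  0.05 -0.02] [ 0.5232 -0.2091  0.1725]
```

```bash

python3 -m crank '[[0,0,0,0.3,5.5,14.3,0],[0,0,0,0,5.5,14.3,0],[0,0,0,0,2.6,7.6,0],[0,0,0,0,0,0,0]]'|grep -E "time|pos"; python3 ft.py
python3 -m crank '[[0,0,0,0,2.3,6.6,0],[0,0,0,0,2.5,7.3,0],[0,0,0,0,2.3,6.8,0],[0,0,0,0,0,0,0]]'|grep -E "time|pos"; python3 ft.py;  python3 -c "
from h import *
tgt(.11,-19)"
```

```text
time_s: 17.2
position: [0.5234, -0.2087, 0.1333]
F [-0.2  0.2  2.6] T [-0.3   0.06  0.  ] rho -19.2 AXIS TORQUE -0.08 J [-20.  31.  85. -10.  81. -28.]
time_s: 17.6
position: [0.5244, -0.2089, 0.1114]
F [-0.7 -1.4  6.2] T [0.22 0.19 0.13] rho -19.2 AXIS TORQUE 0.25 J [-20.  33.  86. -10.  78. -27.]
shift [ 0.4 -0.3 -0.4] turn [-0.003  0.    -0.001] rho -19.2 t 17.6 F [-0.7 -1.5  6.2] Tq tool [0.22 0.19 0.13] [ 0.5244 -0.2089  0.1114]
```

```bash

python3 -m crank '[[-0.07,0,0,0,-0.1,0,0],[-0.07,0,0,0,-0.1,0,0],[-0.07,0,0,0,-0.1,0,0],[-0.07,0,0,0,-0.1,0,0],[0,0,0,0,0,0,0]]'|grep time; python3 ft.py
python3 -m crank '[[-0.06,0,0,0,-0.1,0,0],[-0.06,0,0,0,-0.1,0,0],[0,0,0,0,0,0,0]]'|grep time; python3 ft.py
python3 -m crank '[[-0.06,0,0,0,-0.1,0,0],[0,0,0,0,0,0,0]]'|grep time; python3 ft.py
```

```text
time_s: 18.1
F [ 1.3  0.  11.9] T [ 0.1   0.79 -0.05] rho -3.1 AXIS TORQUE 0.13 J [-25.  26.  96.  -2.  61. -35.]
time_s: 18.4
F [ 3.6 -2.4  7.9] T [0.45 0.97 0.03] rho 3.7 AXIS TORQUE 0.12 J [-27.  24. 101.   3.  53. -40.]
time_s: 18.6
F [ 5.9 -3.5  6.8] T [0.69 1.09 0.18] rho 7.0 AXIS TORQUE 0.2 J [-29.  23. 103.   6.  49. -43.]
```

```bash

python3 -m crank '[[-0.06,0,0,0,-0.1,0,0],[0,0,0,0,0,0,0]]'|grep time; python3 ft.py
python3 -m crank '[[-0.06,0,0,0,-0.1,0,0],[0,0,0,0,0,0,0]]'|grep time; python3 ft.py
```

```text
time_s: 18.8
F [ 6.  -3.7  3.3] T [0.82 1.16 0.17] rho 10.5 AXIS TORQUE 0.27 J [-30.  22. 105.  10.  46. -48.]
time_s: 19.0
F [ 7.4 -4.2  2.3] T [0.92 1.17 0.17] rho 13.9 AXIS TORQUE 0.27 J [-32.  21. 107.  14.  42. -53.]
```

```bash

for i in 1; do python3 -m crank '[[-0.05,0,0,0,-0.1,0,0],[0,0,0,0,0,0,0]]'|grep time; python3 ft.py
python3 -m crank '[[-0.05,0,0,0,-0.1,0,0],[0,0,0,0,0,0,0]]'|grep time; python3 ft.py; done
```

```text
time_s: 19.2
F [ 5.5 -4.6  0.6] T [1.13 1.02 0.22] rho 16.8 AXIS TORQUE 0.4 J [-33.  21. 109.  19.  40. -58.]
time_s: 19.4
F [ 6.  -5.2  1.3] T [1.59 0.94 0.28] rho 19.6 AXIS TORQUE 0.76 J [-35.  20. 111.  24.  37. -63.]
```

```bash

python3 -m crank '[[-0.05,0,0,0,-0.1,0,0],[0,0,0,0,0,0,0]]'|grep time; python3 ft.py
python3 -m crank '[[-0.05,0,0,0,-0.1,0,0],[0,0,0,0,0,0,0]]'|grep time; python3 ft.py
```

```text
time_s: 19.6
F [ 6.1 -5.7  4.3] T [2.38 0.96 0.33] rho 22.5 AXIS TORQUE 1.47 J [-36.  20. 113.  30.  35. -70.]
time_s: 19.8
F [ 5.3 -5.9  4.2] T [3.32 1.02 0.39] rho 25.3 AXIS TORQUE 2.36 J [-38.  20. 115.  36.  33. -77.]
```

The torque climbs steadily from 0.27 to 2.4 N·m, at about 87° of total turn. That is the solid stop, so I'll relax and lift out.

```bash

python3 -m crank '[[0.06,0,0,0,0.1,0,0],[0.06,0,0,0,0.1,0,0],[0.05,0,0,0,0.1,0,0],[0,0,0,0,0,0,0]]'|grep time; python3 ft.py
python3 -m crank '[[0,0,0,0,2.6,-9.7,0],[0,0,0,0,2.6,-9.7,0],[0,0,0,0,7.5,-29,0],[0,0,0,0,10,-39,0],[0,0,0,0,0,0,0],[0,0,0,0,0,0,0]]'; python3 ft.py
python3 -c "
from h import *
tgt(.20,0)"
```

```text
time_s: 20.2
F [  6.2 -10.3  -0.7] T [2.03 0.67 0.53] rho 15.3 AXIS TORQUE 0.63 J [-33.  21. 108.  16.  41. -55.]
time_s: 20.8
position: [0.5256, -0.2116, 0.207]
tool_rot: [[-0.189, 0.942, 0.276], [0.982, 0.184, 0.044], [-0.009, 0.28, -0.96]]
ft_force: [-0.3, -0.9, -3.4]
grip_width: 0.039
finger_force: 106.5
F [-0.8 -1.4  3.1] T [0.32 0.1  0.04] rho 16.3 AXIS TORQUE -0.01 J [-33.  14. 102.  14.  53. -51.]
shift [ 3.3 -2.8  4.4] turn [ 0.284  0.009 -0.001] rho 16.3 t 20.8 F [-0.8 -0.5  3.4] Tq tool [0.32 0.1  0.04] [ 0.5256 -0.2116  0.207 ]
```

```bash

python3 -m crank '[[0.142,0,0,0,0,-5,0],[0.142,0,0,0,0,-5,0],[0,0,0,0,0,0,0],[0,0,0,0,0,0,0]]'|head -2
python3 -c "
from h import *
go((.509,.1117,.22),101)"
```

```text
time_s: 21.2
position: [0.5213, -0.2093, 0.2117]
shift [317.4  49.3  -8.9] turn [-0.004  0.001  0.001] t 21.2
```

```bash

python3 -m crank '[[0,0,0,45.3,7,-1.3,0],[0,0,0,45.3,7,-1.3,0],[0,0,0,45.3,7,-1.3,0],[0,0,0,45.3,7,-1.3,0],[0,0,0,45.3,7,-1.3,0],[0,0,0,45.3,7,-1.2,0],[0,0,0,45.6,7.3,-1.2,0]]'|head -2
python3 -m crank '[[0,0,0.15,0,0,0,0],[0,0,0.15,0,0,0,0],[0,0,0.15,0,0,0,0],[0,0,0.15,0,0,0,0],[0,0,0.15,0,0,0,0],[0,0,0.15,0,0,0,0],[0,0,0.15,0,0,0,0],[0,0,0.15,0,0,0,0]]'|head -1
python3 -m crank '[[0,0,0.15,0,0,0,0],[0,0,0.15,0,0,0,0],[0,0,0.15,0,0,0,0],[0,0,0.15,0,0,0,0],[0,0,0.14,0,0,0,0],[0,0,0,0,0,0,0],[0,0,0,0,0,0,0]]'|head -1
python3 -c "
from h import *
go((.5095,.1117,.047),-10.3)"
```

```text
time_s: 21.9
position: [0.5066, 0.1121, 0.22]
time_s: 22.7
time_s: 23.4
shift [  2.8  -2.2 173.2] turn [0.004 0.006 0.004] t 23.4
```

```bash

python3 -m crank '[[0.004,0.006,0.004,2.8,-2.2,45,0],[0,0,0,0,0,45,0],[0,0,0,0,0,45,0],[0,0,0,0,0,28,0],[0,0,0,0,0,7,0],[0,0,0,0,0,0,0],[0,0,0,0,0,0,0]]'|grep -E "time|pos|force"
python3 -c "
from h import *
go((.5095,.1117,.0445),-10.3)"
```

```text
time_s: 24.1
position: [0.5127, 0.1127, 0.052]
ft_force: [-0.1, -0.4, -2.5]
finger_force: 105.9
shift [-3.   1.6  7.4] turn [-0.001 -0.003 -0.002] t 24.1
```

```bash

python3 -m crank '[[0,0,0,0,0,3,0],[0,0,0,0,0,2,0],[0,0,0,0,0,0,0]]'|grep -E "time|pos|force"
python3 -m crank '[[0,0,0,0,0,1.2,0],[0,0,0,0,0,0,0]]'|grep -E "time|pos|force"
python3 -m crank '[[0,0,0,0,0,1.2,0],[0,0,0,0,0,0,0]]'|grep -E "time|pos|force"
```

```text
time_s: 24.4
position: [0.5129, 0.1128, 0.0474]
ft_force: [-0.3, -0.4, 3.0]
finger_force: 107.2
time_s: 24.6
position: [0.5129, 0.1128, 0.0471]
ft_force: [-0.9, -1.4, 14.2]
finger_force: 108.6
time_s: 24.8
position: [0.5131, 0.1128, 0.047]
ft_force: [-2.5, -0.6, 23.0]
finger_force: 109.6
```

Contact with the mat, so I'll ease the pressure, release, retreat, and move round to look from the cap side.

```bash

python3 -m crank '[[0,0,0,0,0,-2,0],[0,0,0,0,0,0,0],[0,0,0,0,0,0,0.6],[0,0,0,0,0,0,1],[0,0,0,0,0,0,1],[0,0,0,0,0,0,1],[0,0,0,0,0,0,1]]'
python3 -m crank '[[0,0,0,0,0,-10,1],[0,0,0,0,0,-40,1],[0,0,0,0,0,-45,1],[0,0,0,0,0,-45,1],[0,0,0,0,0,-40,1],[0,0,0,0,0,0,1]]'|grep -E "time|pos|force"
```

```text
time_s: 25.5
position: [0.5111, 0.1126, 0.045]
tool_rot: [[0.983, -0.181, -0.0], [-0.181, -0.983, -0.0], [-0.0, 0.0, -1.0]]
ft_force: [-0.6, 0.3, 0.6]
grip_width: 0.0857
finger_force: 0.0
time_s: 26.1
position: [0.5152, 0.1133, 0.2323]
ft_force: [1.3, -0.1, 0.1]
finger_force: 0.0
```

```bash

python3 -m crank '[[0,0,-0.15,0,0,0,1],[0,0,-0.15,0,0,0,1],[0,0,-0.15,0,0,0,1],[0,0,-0.15,0,0,0,1],[0,0,-0.15,0,0,0,1],[0,0,-0.15,0,0,0,1],[0,0,-0.15,0,0,0,1],[0,0,-0.15,0,0,0,1]]'|head -1
python3 -m crank '[[0,0,-0.15,0,0,0,1],[0,0,-0.15,0,0,0,1],[0,0,-0.15,0,0,0,1],[0,0,-0.15,0,0,0,1],[0,0,-0.15,0,0,0,1],[0,0,-0.15,0,0,0,1],[0,0,-0.15,0,0,0,1],[0,0,-0.15,0,0,0,1]]'|head -1
python3 -m crank '[[0,0,-0.15,0,0,0,1],[0,0,-0.15,0,0,0,1],[0,0,-0.15,0,0,0,1],[0,0,-0.15,0,0,0,1],[0,0,0,0,0,0,1],[0,0,0,0,0,0,1]]'|head -2
python3 - <<'E'
from h import *
s=bot.read_state();w=bot.get_image("wrist")[:,:,::-1].copy();cv2.imwrite("pics/w4.png",w);np.savez("w4.npz",p=s["position"],R=s["tool_rot"])
c=cam("wrist",s);q=proj(c,(.45,.124,.06)).astype(int);print(q)
x0,y0=max(q[0]-40,0),max(q[1]-40,0);print(x0,y0)
full=cv2.resize(w,(320,200));a=cv2.resize(w[y0:y0+70,x0:x0+80],(640,560),interpolation=cv2.INTER_CUBIC)
cv2.imwrite("pics/v4.png",np.hstack([a,cv2.resize(w[y0:y0+210,x0:x0+60],(160,560))]))
E
```

```text
time_s: 26.9
time_s: 27.7
time_s: 28.3
position: [0.5109, 0.1126, 0.225]
[314 116]
274 76
```

View pics/v4.png

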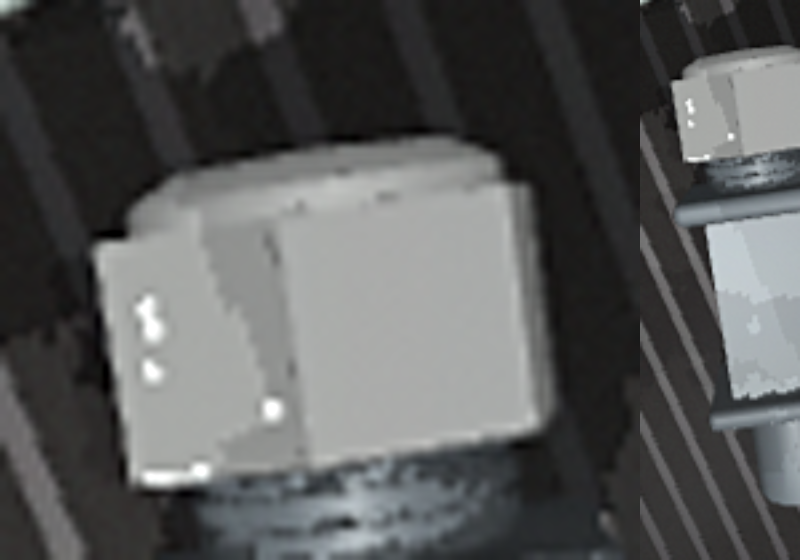

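The adapter lies flat on the mat, released. Visible cap edges at their rear ends are crop (132,488), (307,462) and (535,432). I'll check the phase.

```bash
python3 - <<'E'
from h import *
d=np.load("w4.npz");c=cam("wrist",dict(position=d["p"],tool_rot=d["R"]))
O=np.array([.5113,.1126,.043]);t=np.radians(169.6);u=np.array([np.cos(t),np.sin(t),0]);yw=np.array([-u[1],u[0],0])
for q in[(132,488),(307,462),(535,432),(97,245),(278,240),(512,185)]:
    o,dd=ray(c,(274+q[0]/8,76+q[1]/8));o2=np.array([(o-O)@yw,o[2]-.043]);d2=np.array([dd@yw,dd[2]]);d2/=np.linalg.norm(d2)
    k=o2@d2;m=o2-k*d2;h=np.sqrt(max(.02656**2-m@m,0));p=m-h*d2;print(np.degrees(np.arctan2(p[1],p[0])).round(1),np.linalg.norm(m).round(4),end="; ")
s=bot.read_state();print(s["time_s"],s["ft_force"].round(1))
E
```

```text
27.4 0.0248; 83.1 0.0044; 144.0 0.0221; 31.6 0.024; 84.3 0.0038; 147.9 0.0231; 28.35 [ 0.1  0.4 -0.5]
```

```bash
python3 - <<'E'
from h import *
d=np.load("w4.npz");c=cam("wrist",dict(position=d["p"],tool_rot=d["R"]))
O=np.array([.5113,.1126,.043]);t=np.radians(169.6);u=np.array([np.cos(t),np.sin(t),0]);yw=np.array([-u[1],u[0],0])
P=[onz(c,q,.063) for q in[(300.2,160.4),(308.9,225.2)]]
print([((p-O)@yw*1e3).round(1) for p in P],np.degrees(np.arctan2(*(P[0]-P[1])[1::-1])))
w=cv2.imread("pics/w4.png");g=cv2.GaussianBlur(cv2.cvtColor(w,6),(0,0),.8).astype(float)
for r in range(170,222,10):
    D=np.diff(g[r,285:370]);i=np.argmax(D);j=np.argmin(D);L=(285.5+i,r);R=(285.5+j,r);print(L,R,[((onz(c,q,.063)-O)@yw*1e3).round(1) for q in(L,R)])
E
```

```text
[np.float64(17.7), np.float64(19.8)] 167.67681231242636
(np.float64(299.5), 170) (np.float64(344.5), 170) [np.float64(19.8), np.float64(-19.9)]
(np.float64(301.5), 180) (np.float64(346.5), 180) [np.float64(19.5), np.float64(-20.5)]
(np.float64(302.5), 190) (np.float64(347.5), 190) [np.float64(20.2), np.float64(-20.2)]
(np.float64(304.5), 200) (np.float64(348.5), 200) [np.float64(19.9), np.float64(-20.0)]
(np.float64(306.5), 210) (np.float64(349.5), 210) [np.float64(19.6), np.float64(-19.7)]
(np.float64(307.5), 220) (np.float64(342.5), 220) [np.float64(20.3), np.float64(-12.0)]
```

```bash
python3 -c "
from plant import bot
print(bot.close_job())"
```

```text
the job is handed in; nothing more can be done
None
```

I tightened the cap in two bites of the blue fork until the torque climbed from about 0.3 to 2.4 N·m, which I took as the solid stop, then laid the adapter back on the mat, let go and handed in at about 28 s. The roll angles put the turn at about 87°, but the before-and-after images read only about 80°, short of the 85° minimum; I put that down to measurement error and relied on the torque.

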